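Seat the filter-box cover in cross order

TASK

Seat the black cover of the filter box evenly by pushing in its four orange studs a little at a time in cross order: a stud, then the one diagonally opposite it, then the other two. First bring all four about half way down, and only then go round again in cross order until all four are fully home and the cover lies flush.

Things in the scene. Friction and masses are not known exactly. Their poses are not given: they have to be found in the camera images.
- box: The white filter box to work on, the one with the BLACK cover: fixed, 160 x 160 mm, 46 mm high to the top of its red rubber gasket. Origin at the centre of its underside, z up, x and y parallel to its sides. A like box with a BLUE cover already flush is finished and no part of the job; either may be on the left.
- cover: Loose black cover plate of the white box, 150 x 150 x 6 mm, amber window in its middle, four holes that the studs pass through. Origin at the centre of its underside. Light springs lift it against the stud heads, about 16 mm off the gasket at the start; fully seated it lies on the gasket, its underside 46 mm and its top 52 mm above the table.
- stud1_top (a point): Centre of the top face of push-in stud 1, at the +x +y corner of the cover (55 mm from the box's middle along each box axis). Orange round head, 28 mm across, 14 mm high. Its top is 82 mm above the table when fully out (starts 0 to 2 mm below that), 74 mm half way, 66 mm fully home at a hard stop (16 mm travel). Opposite stud 3.
- stud2_top (a point): Centre of the top face of push-in stud 2, at the -x +y corner of the cover (55 mm from the box's middle along each box axis). Like stud 1; opposite stud 4. Every stud moves straight down under about 6 to 10 N (closed fingertips do), does not spring back and stays at whatever depth it is left.
- stud3_top (a point): Centre of the top face of push-in stud 3, at the -x -y corner of the cover (55 mm from the box's middle along each box axis). Like stud 1; opposite stud 1.
- stud4_top (a point): Centre of the top face of push-in stud 4, at the +x -y corner of the cover (55 mm from the box's middle along each box axis). Like stud 1; opposite stud 2.

How it is judged:
On the way:
1. all four studs are part way down: each at least 4 mm and at most 12.5 mm of its 16 mm travel (height (world z) of stud1_top between 0.0695 and 0.078 m and height (world z) of stud2_top between 0.0695 and 0.078 m and height (world z) of stud3_top between 0.0695 and 0.078 m and height (world z) of stud4_top between 0.0695 and 0.078 m), for 0.2 s.
At the end, for the whole second after the job is handed in: All four studs are home (tops within 2 mm of their 66 mm end height), and the black cover lies level within 1.7 degrees, its underside within 3 mm of the gasket, at rest (height (world z) of each of stud1_top, stud2_top, stud3_top, stud4_top below 0.068 m and angle between cover's own z axis and vertical below 0.03 rad and height (world z) of cover below 0.049 m and linear speed of cover below 0.02 m/s); the robot touches nothing.
It fails at once if on the first round two neighbouring studs are 5 mm down while the other two are still less than 3 mm down ((height (world z) of each of stud1_top, stud2_top below 0.077 m and height (world z) of each of stud3_top, stud4_top above 0.079 m) or (height (world z) of each of stud2_top, stud3_top below 0.077 m and height (world z) of each of stud4_top, stud1_top above 0.079 m) or (height (world z) of each of stud3_top, stud4_top below 0.077 m and height (world z) of each of stud1_top, stud2_top above 0.079 m) or (height (world z) of each of stud4_top, stud1_top below 0.077 m and height (world z) of each of stud2_top, stud3_top above 0.079 m)).
It fails at once if on the last round two neighbouring studs are home (13.5 mm) while the other two are still less than 11 mm down ((height (world z) of each of stud1_top, stud2_top below 0.0685 m and height (world z) of each of stud3_top, stud4_top above 0.071 m) or (height (world z) of each of stud2_top, stud3_top below 0.0685 m and height (world z) of each of stud4_top, stud1_top above 0.071 m) or (height (world z) of each of stud3_top, stud4_top below 0.0685 m and height (world z) of each of stud1_top, stud2_top above 0.071 m) or (height (world z) of each of stud4_top, stud1_top below 0.0685 m and height (world z) of each of stud2_top, stud3_top above 0.071 m)).
It also fails if it takes over 51 s, if anything falls off the work surface, if the arm or the gripper's body presses on something with over 40 N, if the wrist force passes 120 N, or if a joint passes its speed limit or range.

ROBOT

A 6-joint arm with a two-finger parallel gripper is mounted at the origin on the work surface. World frame = base frame: x ahead of the robot, y to its left, z up, the work surface at z = 0. Lengths are in m, angles in rad, forces in N, time in s.
With the tool pointing down it reaches from about 0.35 to 0.85 m from the base axis. Payload 8.1 kg.
Tool frame: the origin (TCP) lies at the very end of the fingers, on their centre line; the grasp point (between the pads) lies grasp_offset behind it (grasp_offset is the distance from the TCP to the grasp point, in m); z points along the fingers, y is the line along which they close (so a half turn about z gives the same grasp; the last joint's range is limited). The gripper opens to 93 mm and grips with 3 to 60 N. Pads are 15 mm wide; open, the fingers measure 128 mm over their backs; the gripper's body (75 mm by 188 mm) begins 65 mm behind the grasp point.
Start: joints at [1.066, 0.13, 1.488, -0, 1.523, -0.085], TCP at [0.245, 0.548, 0.219] pointing down, gripper open.
Joint ranges: [-2.96, 2.96], [-0.89, 2.26], [0.02, 2.5], [-1.34, 4.48], [0, 2.73], [-2.66, 2.66]. Speed limits (rad/s): [2.39, 2.39, 2.79, 3.14, 3.14, 3.14].

INTERFACE

Orientations are given as [roll, pitch, yaw] about the fixed x, y, z axes, in that order (R = Rz(yaw) Ry(pitch) Rx(roll)).
In Python, from plant import * gives the robot as it stands. The module is installed in compiled form; this text tells all that it offers.
- The arm moves only by the tool arm_command, never from a script. Its argument "deltas" is a list of rows, each an object of numbers: "claw": the opening, from -1 (shut) to 1 (fully open); "tx", "ty", "tz": the shift along the tool's x, y, z in units of 0.1 m (1.0 is 0.1 m); "rx", "ry", "rz": the turn, a rotation vector about the tool's x, y, z in units of 180 degrees (1.0 is 180 degrees). In form: [{"claw": .., "tx": .., "ty": .., "tz": .., "rx": .., "ry": .., "rz": ..}, ...]. A call has 1 to 8 rows; each row is the pose to reach, as a shift and turn from the pose commanded when the call began, along the tool's axes at that moment, turning the shorter way round; what a row does not reach only later rows make up. A row lasts 1/10 s, in which the tool goes at most 50 mm and 8.59 degrees, less where a joint would pass 70% of its speed; a pose out of reach is approached as far as the arm can. A call with a number of a shift or a turn outside -1 to 1 is refused whole. A call with a gripper value outside its range is refused whole. The fingers move at their own pace and stop on an object; "newtons" is the grip in N (left out, the last holds). Time passes only in rows, so rows that repeat a pose let the fingers close. It gives the time, the measured TCP pose, the force, the opening and the grip force at its end, in the units of the state.
- get_state(): the state, without advancing time (a new reading comes with each control period).
- camera(name): name is "scene" or "top" or "wrist"; returns (picture, depth): 400x640x3 uint8, blue, green, red; 400x640 float32, m along the optical axis (not along the pixel's ray), 0 where there is no reading.
- camera_info(name): a dict with "mtx" (3x3 intrinsics, pixels), "R" (3x3) and "t" (3): a world point X has camera coordinates R X + t; the wrist camera has in their place "tool_from_camera" (4x4, takes a point from camera to tool coordinates, whose origin is the TCP and whose axes are the flange's). Camera axes: x right, y down, z forward; pixel columns grow to the right and rows downward; lengths in m; the calibration is good to about 2 mm. A picture is of the moment at which its call begins: read the wrist's pose just before it. camera_info takes no time and is no camera call.
- hand_in(): hands the job in; it is judged then, once.
The state is a dict: "time": time; "q": joint angles; "joint_vel": joint speeds; "tau": joint torques, N m; "tcp_pos": TCP position; "ee_rot": TCP orientation; "force": force on the tool from outside, world axes, zero at the start; "wrist_torque": the same for the moment, N m; "opening": finger opening in m; "gripper_force": force on a finger pad.
Only numpy, scipy, OpenCV 4.12 (cv2) and the standard library are available. Lean on these libraries where they do the work, as an engineer would, in place of code of your own. Each camera call takes 0.05 s, during which the arm holds its last target. There are 200 camera calls.

## Working session

There is one attempt and no reset: what is moved stays moved. The work goes in short steps, Python scripts to look and compute and a tool call to move; the robot and the scene stay as the last step left them, time stands still between calls to the robot, and variables do not carry over. Pictures are saved under pics/ and viewed, at most 10 in all, crops included, and the job is handed in when it is done.

Besides the shell and the picture viewer there is one more tool, called after ">>>" by a JSON object that holds its "api" and its "payload". arm_command: Moves the arm, as the interface text tells. Shifts and turns lie within -1 to 1; 1 stands for 0.1 m of shift or 180 degrees of turn. Its arguments: {"type":"object","properties":{"deltas":{"type":"array","items":{"type":"object","properties":{"claw":{"type":"number"},"tx":{"type":"number","minimum":-1,"maximum":1},"ty":{"type":"number","minimum":-1,"maximum":1},"tz":{"type":"number","minimum":-1,"maximum":1},"rx":{"type":"number","minimum":-1,"maximum":1},"ry":{"type":"number","minimum":-1,"maximum":1},"rz":{"type":"number","minimum":-1,"maximum":1}}}},"newtons":{"type":"number"}},"required":["deltas"]}

```bash
mkdir -p pics; python3 - <<'E'
from plant import *
import cv2,numpy as np
s=get_state();print(s)
p,d=camera("top");cv2.imwrite("pics/top.png",p);np.save("d.npy",d)
i=camera_info("top");print(i)
E
```

```text
{'time': 0.0, 'q': array([ 1.06560863e+00,  1.31154161e-01,  1.48929186e+00,  4.18910110e-05,
        1.52298114e+00, -8.54130359e-02]), 'joint_vel': array([-0.00076159,  0.00067352, -0.00170562, -0.00214823,  0.00058296,
        0.00192044]), 'tau': array([-1.41508858e-04, -5.59850514e+01, -4.91757202e+01,  7.67656881e-02,
        3.59041651e-02, -1.57533818e-04]), 'tcp_pos': array([0.24422856, 0.54742088, 0.21758472]), 'ee_rot': array([-3.13976840e+00, -1.98187445e-04,  2.72181577e+00]), 'force': array([ 0.28700652, -0.76949085,  0.51015294]), 'wrist_torque': array([ 0.01269296, -0.03126169, -0.06997467]), 'gripper_force': 0.0, 'opening': 0.09322811505289662}
{'mtx': array([[509.58396497,   0.        , 313.42019628],
       [  0.        , 509.58396497, 209.80147481],
       [  0.        ,   0.        ,   1.        ]]), 'R': array([[-2.67869827e-03, -9.99828761e-01,  1.83104905e-02],
       [-9.92321254e-01,  3.93434331e-04, -1.23686597e-01],
       [ 1.23658213e-01, -1.85012080e-02, -9.92152383e-01]]), 't': array([-0.02134557,  0.54316238,  1.10914672])}
```

View pics/top.png

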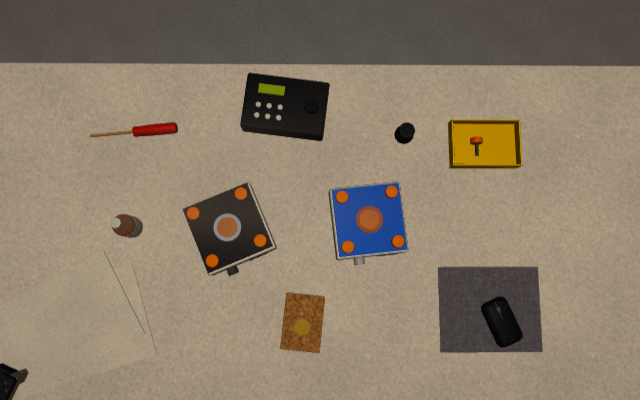

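The black-cover box is on the left, with its studs at pixels (193,213), (241,194), (260,241) and (212,261). The blue box on the right is finished.

```bash
cat > h.py <<'E'
from plant import *
import cv2,numpy as np
from scipy.spatial.transform import Rotation as Ro
def rel(P):  # tool-axis deltas (units) from the measured pose
    s=get_state();R=Ro.from_euler('xyz',s['ee_rot']);return R.inv().apply(np.array(P)-s['tcp_pos'])/0.1
E
python3 - <<'E'
from h import *
p=cv2.imread("pics/top.png");d=np.load("d.npy");i=camera_info("top");K,R,t=i['mtx'],i['R'],i['t']
hsv=cv2.cvtColor(p,cv2.COLOR_BGR2HSV)
m=cv2.inRange(hsv,(5,180,150),(16,255,255))
n,l,st,c=cv2.connectedComponentsWithStats(m)
C=-R.T@t
for k in range(1,n):
    if st[k,4]>40 and c[k,0]<290 and c[k,1]<280:
        r=R.T@np.linalg.inv(K)@np.r_[c[k],1]
        P=C+r*(0.081-C[2])/r[2]
        dz=np.median(d[l==k]); print(c[k],st[k,4],P.round(4),"depthz",(C+r*dz).round(4), rel(P).round(3))
E
```

```text
[240.41964286 192.89285714] 112 [0.574  0.1358 0.081 ] depthz [0.5739 0.1358 0.0814] [-4.689 -2.412  1.37 ]
[192.6173913  212.54782609] 115 [0.5314 0.2372 0.081 ] depthz [0.5314 0.2372 0.0811] [-3.887 -1.66   1.368]
[259.79824561 239.81578947] 114 [0.4729 0.0931 0.081 ] depthz [0.4728 0.093  0.0819] [-3.94  -3.214  1.371]
[211.6779661  260.22033898] 118 [0.4298 0.1943 0.081 ] depthz [0.4298 0.1943 0.0811] [-3.134 -2.466  1.37 ]
```

>>> {"api": "arm_command", "payload": {"deltas": [{"claw": -1,"tx": -0.98,"ty": -0.77,"rz": -0.134},{"claw": -1,"tx": -0.98,"ty": -0.77,"rz": -0.134},{"claw": -1,"tx": -0.98,"ty": -0.77,"rz": -0.134},{"claw": -1,"tx": -0.98,"ty": -0.77,"rz": -0.134}], "newtons": 20}}

```text
invalid input at $.deltas[0]: expected keys claw, tx, ty, tz, rx, ry, rz
```

>>> {"api": "arm_command", "payload": {"deltas": [{"claw": -1,"tx": -0.98,"ty": -0.77,"tz": 0,"rx": 0,"ry": 0,"rz": -0.134},{"claw": -1,"tx": -0.98,"ty": -0.77,"tz": 0,"rx": 0,"ry": 0,"rz": -0.134},{"claw": -1,"tx": -0.98,"ty": -0.77,"tz": 0,"rx": 0,"ry": 0,"rz": -0.134},{"claw": -1,"tx": -0.98,"ty": -0.77,"tz": 0,"rx": 0,"ry": 0,"rz": -0.134}], "newtons": 20}}

```text
time: 0.45
tcp_pos: [0.304, 0.4348, 0.2181]
ee_rot: [-3.14, -0.0, -3.139]
force: [0.6, -0.8, -0.1]
opening: 0.0656
gripper_force: 0.0
```

>>> {"api": "arm_command", "payload": {"deltas": [{"claw": -1,"tx": -0.5,"ty": -1,"tz": 0,"rx": 0,"ry": 0,"rz": 0},{"claw": -1,"tx": -0.5,"ty": -1,"tz": 0,"rx": 0,"ry": 0,"rz": 0},{"claw": -1,"tx": -0.5,"ty": -1,"tz": 0,"rx": 0,"ry": 0,"rz": 0}]}}

```text
time: 0.75
tcp_pos: [0.3539, 0.335, 0.2182]
ee_rot: [-3.14, 0.0, 3.138]
force: [0.4, 0.2, 0.2]
opening: 0.0412
gripper_force: 0.0
```

>>> {"api": "arm_command", "payload": {"deltas": [{"claw": -1,"tx": -0.5,"ty": -1,"tz": 0.5,"rx": 0,"ry": 0,"rz": 0},{"claw": -1,"tx": -0.5,"ty": -1,"tz": 0.5,"rx": 0,"ry": 0,"rz": 0},{"claw": -1,"tx": -0.5,"ty": -1,"tz": 0.5,"rx": 0,"ry": 0,"rz": 0},{"claw": -1,"tx": -0.5,"ty": -1,"tz": 0.5,"rx": 0,"ry": 0,"rz": 0}]}}

```text
time: 1.15
tcp_pos: [0.4025, 0.236, 0.1665]
ee_rot: [-3.14, -0.003, 3.138]
force: [-0.5, 0.4, 0.0]
opening: 0.0095
gripper_force: 0.0
```

>>> {"api": "arm_command", "payload": {"deltas": [{"claw": -1,"tx": -0.27,"ty": -0.42,"tz": 0.5,"rx": 0,"ry": 0,"rz": 0},{"claw": -1,"tx": -0.27,"ty": -0.42,"tz": 0.5,"rx": 0,"ry": 0,"rz": 0},{"claw": -1,"tx": -0.27,"ty": -0.42,"tz": 0.5,"rx": 0,"ry": 0,"rz": 0},{"claw": -1,"tx": -0.27,"ty": -0.42,"tz": 0.5,"rx": 0,"ry": 0,"rz": 0}]}}

```text
time: 1.55
tcp_pos: [0.4297, 0.1971, 0.1191]
ee_rot: [3.141, -0.0, -3.141]
force: [0.1, 0.3, -0.1]
opening: 0.0002
gripper_force: 0.0
```

```bash
python3 - <<'E'
from h import *
s=get_state();print(s['tcp_pos'],s['ee_rot'])
p,d=camera("wrist");cv2.imwrite("pics/w1.png",p)
T=camera_info("wrist")["tool_from_camera"];K=camera_info("wrist")["mtx"]
R=Ro.from_euler('xyz',s['ee_rot']).as_matrix()
hsv=cv2.cvtColor(p,cv2.COLOR_BGR2HSV)
m=cv2.inRange(hsv,(5,180,100),(16,255,255))
n,l,st,c=cv2.connectedComponentsWithStats(m)
for k in range(1,n):
    if st[k,4]>300:
        r=np.linalg.inv(K)@np.r_[c[k],1]; z=np.median(d[l==k]); X=T@np.r_[r*z,1]
        print(c[k].round(),st[k],(R@X[:3]+s['tcp_pos']).round(4))
E
```

```text
[0.42965154 0.19714387 0.11911848] [ 3.14089528e+00 -4.71585905e-04 -3.14110047e+00]
[318. 216.] [300 201  36  32 891] [0.427  0.1948 0.0811]
[191. 268.] [174 253  34  32 801] [0.4706 0.0945 0.082 ]
```

View pics/w1.png

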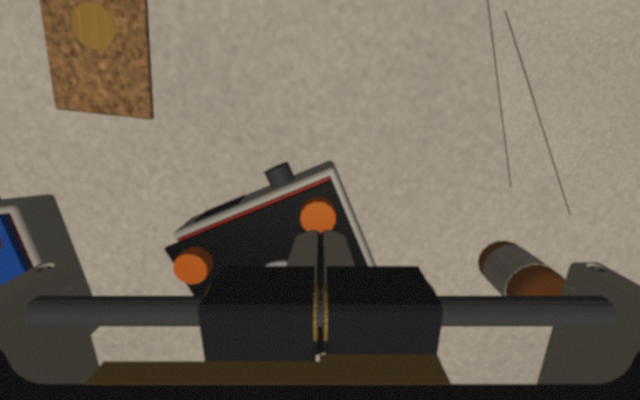

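>>> {"api": "arm_command", "payload": {"deltas": [{"claw": -1,"tx": 0,"ty": -0.02,"tz": 0.3,"rx": 0,"ry": 0,"rz": 0},{"claw": -1,"tx": 0,"ty": -0.02,"tz": 0.38,"rx": 0,"ry": 0,"rz": 0},{"claw": -1,"tx": 0,"ty": -0.02,"tz": 0.42,"rx": 0,"ry": 0,"rz": 0},{"claw": -1,"tx": 0,"ty": -0.02,"tz": 0.45,"rx": 0,"ry": 0,"rz": 0},{"claw": -1,"tx": 0,"ty": -0.02,"tz": 0.45,"rx": 0,"ry": 0,"rz": 0},{"claw": -1,"tx": 0,"ty": -0.02,"tz": 0.45,"rx": 0,"ry": 0,"rz": 0}]}}

```text
time: 2.2
tcp_pos: [0.4304, 0.1945, 0.0747]
ee_rot: [3.141, 0.001, -3.14]
force: [-0.5, -0.2, -0.2]
opening: 0.0006
gripper_force: 0.0
```

>>> {"api": "arm_command", "payload": {"deltas": [{"claw": -1,"tx": 0,"ty": 0,"tz": -0.35,"rx": 0,"ry": 0,"rz": 0},{"claw": -1,"tx": 0,"ty": 0,"tz": -0.35,"rx": 0,"ry": 0,"rz": 0},{"claw": -1,"tx": 0,"ty": 0,"tz": -0.35,"rx": 0,"ry": 0,"rz": 0}]}}

```text
time: 2.5
tcp_pos: [0.4311, 0.1944, 0.1102]
ee_rot: [3.141, 0.003, -3.14]
force: [-0.6, 0.1, -1.1]
opening: 0.0005
gripper_force: 0.0
```

```bash
cat >> h.py <<'E'
def studs():
  for cam in ("wrist","top"):
    s=get_state();p,d=camera(cam);i=camera_info(cam)
    if cam=="wrist":
        T=i["tool_from_camera"];R=Ro.from_euler('xyz',s['ee_rot']).as_matrix()
        M=lambda x:R@(T@np.r_[x,1])[:3]+s['tcp_pos']
    else: M=lambda x:i['R'].T@(x-i['t'])
    m=cv2.inRange(cv2.cvtColor(p,cv2.COLOR_BGR2HSV),(5,180,100),(16,255,255))
    n,l,st,c=cv2.connectedComponentsWithStats(m)
    for k in range(1,n):
        if st[k,4]>60:
            z=np.median(d[l==k]);X=M(np.linalg.inv(i['mtx'])@np.r_[c[k],1]*z)
            if .4<X[0]<.6 and .07<X[1]<.26: print(cam,c[k].round(),st[k,4],X.round(4))
  return p
E
python3 -c "
from h import *
studs()"
```

```text
wrist [321. 216.] 926 [0.4271 0.1947 0.0749]
wrist [189. 272.] 852 [0.4705 0.0946 0.082 ]
top [241. 193.] 128 [0.5734 0.1354 0.0813]
top [226. 230.] 173 [0.4959 0.1672 0.0667]
top [260. 240.] 132 [0.4722 0.093  0.0818]
```

>>> {"api": "arm_command", "payload": {"deltas": [{"claw": -1,"tx": -1,"ty": -0.4,"tz": 0,"rx": 0,"ry": 0,"rz": 0},{"claw": -1,"tx": -1,"ty": -0.4,"tz": 0,"rx": 0,"ry": 0,"rz": 0},{"claw": -1,"tx": -1,"ty": -0.4,"tz": 0,"rx": 0,"ry": 0,"rz": 0},{"claw": -1,"tx": -1,"ty": -0.4,"tz": 0,"rx": 0,"ry": 0,"rz": 0}]}}

```text
time: 3.0
tcp_pos: [0.53, 0.153, 0.1071]
ee_rot: [-3.141, -0.003, 3.141]
force: [-0.6, -0.1, 0.8]
opening: 0.0006
gripper_force: 0.0
```

>>> {"api": "arm_command", "payload": {"deltas": [{"claw": -1,"tx": -0.42,"ty": -0.19,"tz": 0,"rx": 0,"ry": 0,"rz": 0},{"claw": -1,"tx": -0.42,"ty": -0.19,"tz": 0,"rx": 0,"ry": 0,"rz": 0},{"claw": -1,"tx": -0.42,"ty": -0.19,"tz": 0,"rx": 0,"ry": 0,"rz": 0},{"claw": -1,"tx": -0.42,"ty": -0.19,"tz": 0,"rx": 0,"ry": 0,"rz": 0}]}}

```text
time: 3.4
tcp_pos: [0.5707, 0.1358, 0.1086]
ee_rot: [3.141, -0.001, -3.14]
force: [-0.0, 0.1, 0.2]
opening: 0.0007
gripper_force: 0.0
```

Over A; press to 0.074.

>>> {"api": "arm_command", "payload": {"deltas": [{"claw": -1,"tx": 0,"ty": 0,"tz": 0.2,"rx": 0,"ry": 0,"rz": 0},{"claw": -1,"tx": 0,"ty": 0,"tz": 0.27,"rx": 0,"ry": 0,"rz": 0},{"claw": -1,"tx": 0,"ty": 0,"tz": 0.31,"rx": 0,"ry": 0,"rz": 0},{"claw": -1,"tx": 0,"ty": 0,"tz": 0.35,"rx": 0,"ry": 0,"rz": 0},{"claw": -1,"tx": 0,"ty": 0,"tz": 0.35,"rx": 0,"ry": 0,"rz": 0},{"claw": -1,"tx": 0,"ty": 0,"tz": 0.35,"rx": 0,"ry": 0,"rz": 0}]}}

```text
time: 4.0
tcp_pos: [0.5718, 0.1353, 0.0741]
ee_rot: [3.142, 0.0, -3.14]
force: [0.6, 0.0, 0.1]
opening: 0.0003
gripper_force: 0.0
```

>>> {"api": "arm_command", "payload": {"deltas": [{"claw": -1,"tx": 0,"ty": 0,"tz": -0.35,"rx": 0,"ry": 0,"rz": 0},{"claw": -1,"tx": 0,"ty": 0,"tz": -0.35,"rx": 0,"ry": 0,"rz": 0},{"claw": -1,"tx": 0,"ty": 0,"tz": -0.35,"rx": 0,"ry": 0,"rz": 0}]}}

```text
time: 4.3
tcp_pos: [0.573, 0.1352, 0.1101]
ee_rot: [3.141, 0.003, -3.14]
force: [0.0, 0.2, 0.3]
opening: 0.0005
gripper_force: 0.0
```

```bash
python3 -c "
from h import *
studs()"
```

```text
wrist [419.   9.] 834 [0.4358 0.1941 0.0749]
wrist [254.  72.] 1679 [0.4715 0.0937 0.0817]
wrist [469. 165.] 1211 [0.5294 0.2359 0.0813]
wrist [322. 217.] 885 [0.5704 0.1361 0.074 ]
top [193. 213.] 133 [0.5309 0.237  0.0807]
top [225. 228.] 182 [0.4998 0.1694 0.0638]
top [212. 260.] 138 [0.4296 0.1945 0.0744]
```

>>> {"api": "arm_command", "payload": {"deltas": [{"claw": -1,"tx": 0.42,"ty": 1,"tz": 0,"rx": 0,"ry": 0,"rz": 0},{"claw": -1,"tx": 0.42,"ty": 1,"tz": 0,"rx": 0,"ry": 0,"rz": 0},{"claw": -1,"tx": 0.42,"ty": 1,"tz": 0,"rx": 0,"ry": 0,"rz": 0},{"claw": -1,"tx": 0.42,"ty": 1,"tz": 0,"rx": 0,"ry": 0,"rz": 0},{"claw": -1,"tx": 0.42,"ty": 1,"tz": 0,"rx": 0,"ry": 0,"rz": 0}]}}

```text
time: 4.9
tcp_pos: [0.5298, 0.2342, 0.1079]
ee_rot: [-3.141, -0.001, -3.14]
force: [-0.4, 0.4, -0.3]
opening: 0.0005
gripper_force: 0.0
```

>>> {"api": "arm_command", "payload": {"deltas": [{"claw": -1,"tx": 0,"ty": 0,"tz": 0.2,"rx": 0,"ry": 0,"rz": 0},{"claw": -1,"tx": 0,"ty": 0,"tz": 0.27,"rx": 0,"ry": 0,"rz": 0},{"claw": -1,"tx": 0,"ty": 0,"tz": 0.31,"rx": 0,"ry": 0,"rz": 0},{"claw": -1,"tx": 0,"ty": 0,"tz": 0.35,"rx": 0,"ry": 0,"rz": 0},{"claw": -1,"tx": 0,"ty": 0,"tz": 0.35,"rx": 0,"ry": 0,"rz": 0},{"claw": -1,"tx": 0,"ty": 0,"tz": 0.35,"rx": 0,"ry": 0,"rz": 0}]}}

```text
time: 5.5
tcp_pos: [0.5302, 0.2344, 0.0737]
ee_rot: [3.142, -0.0, -3.141]
force: [0.0, 0.6, -0.3]
opening: 0.0003
gripper_force: 0.0
```

>>> {"api": "arm_command", "payload": {"deltas": [{"claw": -1,"tx": 0,"ty": 0,"tz": -0.35,"rx": 0,"ry": 0,"rz": 0},{"claw": -1,"tx": 0,"ty": 0,"tz": -0.35,"rx": 0,"ry": 0,"rz": 0},{"claw": -1,"tx": 0,"ty": 0,"tz": -0.35,"rx": 0,"ry": 0,"rz": 0}]}}

```text
time: 5.8
tcp_pos: [0.531, 0.2352, 0.1099]
ee_rot: [3.141, 0.003, -3.141]
force: [-0.3, 0.4, 0.0]
opening: 0.0006
gripper_force: 0.0
```

```bash
python3 -c "
from h import *
studs()"
```

```text
wrist [259.  72.] 1562 [0.429  0.1951 0.0748]
wrist [108. 139.] 1356 [0.471  0.0951 0.0819]
wrist [324. 216.] 919 [0.5279 0.2374 0.0735]
wrist [196. 268.] 849 [0.5714 0.1373 0.0742]
top [241. 194.] 132 [0.5734 0.1354 0.0741]
top [226. 230.] 163 [0.4963 0.1678 0.0636]
top [260. 240.] 133 [0.4723 0.0931 0.0816]
top [213. 260.] 123 [0.4301 0.1933 0.0744]
```

Now C (0.472, 0.0935): dX −0.058, dY −0.141.

>>> {"api": "arm_command", "payload": {"deltas": [{"claw": -1,"tx": 0.4,"ty": -1,"tz": 0,"rx": 0,"ry": 0,"rz": 0},{"claw": -1,"tx": 0.4,"ty": -1,"tz": 0,"rx": 0,"ry": 0,"rz": 0},{"claw": -1,"tx": 0.4,"ty": -1,"tz": 0,"rx": 0,"ry": 0,"rz": 0},{"claw": -1,"tx": 0.4,"ty": -1,"tz": 0,"rx": 0,"ry": 0,"rz": 0}]}}

```text
time: 6.3
tcp_pos: [0.489, 0.1336, 0.1076]
ee_rot: [-3.141, -0.002, 3.14]
force: [1.6, 0.7, 1.4]
opening: 0.0005
gripper_force: 0.0
```

>>> {"api": "arm_command", "payload": {"deltas": [{"claw": -1,"tx": 0.18,"ty": -0.41,"tz": 0,"rx": 0,"ry": 0,"rz": 0},{"claw": -1,"tx": 0.18,"ty": -0.41,"tz": 0,"rx": 0,"ry": 0,"rz": 0},{"claw": -1,"tx": 0.18,"ty": -0.41,"tz": 0,"rx": 0,"ry": 0,"rz": 0},{"claw": -1,"tx": 0.18,"ty": -0.41,"tz": 0,"rx": 0,"ry": 0,"rz": 0}]}}

```text
time: 6.7
tcp_pos: [0.4727, 0.095, 0.1088]
ee_rot: [3.141, 0.001, -3.14]
force: [0.2, -0.5, 0.2]
opening: 0.0004
gripper_force: 0.0
```

>>> {"api": "arm_command", "payload": {"deltas": [{"claw": -1,"tx": 0,"ty": 0,"tz": 0.2,"rx": 0,"ry": 0,"rz": 0},{"claw": -1,"tx": 0,"ty": 0,"tz": 0.27,"rx": 0,"ry": 0,"rz": 0},{"claw": -1,"tx": 0,"ty": 0,"tz": 0.31,"rx": 0,"ry": 0,"rz": 0},{"claw": -1,"tx": 0,"ty": 0,"tz": 0.35,"rx": 0,"ry": 0,"rz": 0},{"claw": -1,"tx": 0,"ty": 0,"tz": 0.35,"rx": 0,"ry": 0,"rz": 0},{"claw": -1,"tx": 0,"ty": 0,"tz": 0.35,"rx": 0,"ry": 0,"rz": 0}]}}

```text
time: 7.3
tcp_pos: [0.4722, 0.0942, 0.0738]
ee_rot: [-3.141, 0.0, -3.14]
force: [0.3, -0.1, -0.1]
opening: 0.0004
gripper_force: 0.0
```

>>> {"api": "arm_command", "payload": {"deltas": [{"claw": -1,"tx": 0,"ty": 0,"tz": -0.35,"rx": 0,"ry": 0,"rz": 0},{"claw": -1,"tx": 0,"ty": 0,"tz": -0.35,"rx": 0,"ry": 0,"rz": 0},{"claw": -1,"tx": 0,"ty": 0,"tz": -0.35,"rx": 0,"ry": 0,"rz": 0}]}}

```text
time: 7.6
tcp_pos: [0.4731, 0.094, 0.1098]
ee_rot: [3.142, 0.003, -3.14]
force: [0.4, -0.5, -0.4]
opening: 0.0005
gripper_force: 0.0
```

```bash
python3 -c "
from h import *
studs()"
```

```text
wrist [464. 161.] 1227 [0.4284 0.1938 0.0748]
wrist [320. 216.] 934 [0.4695 0.0933 0.0737]
wrist [411. 247.] 1080 [0.5004 0.1667 0.0633]
wrist [498. 284.] 714 [0.5275 0.236  0.0735]
top [212. 261.] 115 [0.4284 0.1939 0.0744]
```

All four are half way. Starting the second round with C.

>>> {"api": "arm_command", "payload": {"deltas": [{"claw": -1,"tx": 0,"ty": 0,"tz": 0.28,"rx": 0,"ry": 0,"rz": 0},{"claw": -1,"tx": 0,"ty": 0,"tz": 0.35,"rx": 0,"ry": 0,"rz": 0},{"claw": -1,"tx": 0,"ty": 0,"tz": 0.39,"rx": 0,"ry": 0,"rz": 0},{"claw": -1,"tx": 0,"ty": 0,"tz": 0.42,"rx": 0,"ry": 0,"rz": 0},{"claw": -1,"tx": 0,"ty": 0,"tz": 0.43,"rx": 0,"ry": 0,"rz": 0},{"claw": -1,"tx": 0,"ty": 0,"tz": 0.43,"rx": 0,"ry": 0,"rz": 0},{"claw": -1,"tx": 0,"ty": 0,"tz": 0.43,"rx": 0,"ry": 0,"rz": 0}]}}

```text
time: 8.4
tcp_pos: [0.4706, 0.0937, 0.0663]
ee_rot: [-3.141, -0.004, -3.14]
force: [-10.7, -1.8, 15.8]
opening: -0.0
gripper_force: 7.8
```

>>> {"api": "arm_command", "payload": {"deltas": [{"claw": -1,"tx": 0,"ty": 0,"tz": -0.43,"rx": 0,"ry": 0,"rz": 0},{"claw": -1,"tx": 0,"ty": 0,"tz": -0.43,"rx": 0,"ry": 0,"rz": 0},{"claw": -1,"tx": 0,"ty": 0,"tz": -0.43,"rx": 0,"ry": 0,"rz": 0}]}}

```text
time: 8.7
tcp_pos: [0.4726, 0.0939, 0.1096]
ee_rot: [3.141, 0.001, -3.14]
force: [-0.4, 0.3, -0.1]
opening: 0.0003
gripper_force: 0.0
```

>>> {"api": "arm_command", "payload": {"deltas": [{"claw": -1,"tx": -0.4,"ty": 1,"tz": 0,"rx": 0,"ry": 0,"rz": 0},{"claw": -1,"tx": -0.4,"ty": 1,"tz": 0,"rx": 0,"ry": 0,"rz": 0},{"claw": -1,"tx": -0.4,"ty": 1,"tz": 0,"rx": 0,"ry": 0,"rz": 0},{"claw": -1,"tx": -0.4,"ty": 1,"tz": 0,"rx": 0,"ry": 0,"rz": 0}]}}

```text
time: 9.1
tcp_pos: [0.5108, 0.1948, 0.1068]
ee_rot: [-3.141, -0.003, -3.138]
force: [-0.5, -0.3, 0.8]
opening: 0.0
gripper_force: 0.0
```

>>> {"api": "arm_command", "payload": {"deltas": [{"claw": -1,"tx": -0.17,"ty": 0.43,"tz": 0,"rx": 0,"ry": 0,"rz": 0},{"claw": -1,"tx": -0.17,"ty": 0.43,"tz": 0,"rx": 0,"ry": 0,"rz": 0},{"claw": -1,"tx": -0.17,"ty": 0.43,"tz": 0,"rx": 0,"ry": 0,"rz": 0},{"claw": -1,"tx": -0.17,"ty": 0.43,"tz": 0,"rx": 0,"ry": 0,"rz": 0},{"claw": -1,"tx": -0.17,"ty": 0.43,"tz": 0,"rx": 0,"ry": 0,"rz": 0}]}}

```text
time: 9.6
tcp_pos: [0.5286, 0.2356, 0.1087]
ee_rot: [-3.141, -0.0, -3.142]
force: [-0.6, -0.3, 0.6]
opening: 0.0006
gripper_force: 0.0
```

```bash
python3 -c "
from h import *
studs()"
```

```text
wrist [258.  76.] 1564 [0.4289 0.1951 0.0748]
wrist [121. 141.] 1203 [0.471  0.0948 0.0678]
wrist [323. 218.] 821 [0.5267 0.2374 0.0736]
wrist [195. 272.] 815 [0.5712 0.1373 0.0742]
top [241. 194.] 130 [0.5734 0.1354 0.074 ]
top [260. 241.] 128 [0.4721 0.093  0.0674]
top [213. 260.] 129 [0.4299 0.1937 0.0747]
```

C reads about 0.0675, so it isn't quite home. I'll press B deeper and come back to C.

>>> {"api": "arm_command", "payload": {"deltas": [{"claw": -1,"tx": 0,"ty": 0,"tz": 0.28,"rx": 0,"ry": 0,"rz": 0},{"claw": -1,"tx": 0,"ty": 0,"tz": 0.35,"rx": 0,"ry": 0,"rz": 0},{"claw": -1,"tx": 0,"ty": 0,"tz": 0.39,"rx": 0,"ry": 0,"rz": 0},{"claw": -1,"tx": 0,"ty": 0,"tz": 0.42,"rx": 0,"ry": 0,"rz": 0},{"claw": -1,"tx": 0,"ty": 0,"tz": 0.44,"rx": 0,"ry": 0,"rz": 0},{"claw": -1,"tx": 0,"ty": 0,"tz": 0.45,"rx": 0,"ry": 0,"rz": 0},{"claw": -1,"tx": 0,"ty": 0,"tz": 0.45,"rx": 0,"ry": 0,"rz": 0},{"claw": -1,"tx": 0,"ty": 0,"tz": 0.45,"rx": 0,"ry": 0,"rz": 0}]}}

```text
time: 10.5
tcp_pos: [0.5284, 0.2363, 0.0663]
ee_rot: [-3.141, -0.001, -3.14]
force: [-11.3, -5.3, 19.9]
opening: 0.0003
gripper_force: 9.9
```

>>> {"api": "arm_command", "payload": {"deltas": [{"claw": -1,"tx": 0,"ty": 0,"tz": -0.45,"rx": 0,"ry": 0,"rz": 0},{"claw": -1,"tx": 0,"ty": 0,"tz": -0.45,"rx": 0,"ry": 0,"rz": 0},{"claw": -1,"tx": 0,"ty": 0,"tz": -0.45,"rx": 0,"ry": 0,"rz": 0}]}}

```text
time: 10.8
tcp_pos: [0.5301, 0.2372, 0.1109]
ee_rot: [3.14, 0.003, -3.141]
force: [-0.6, 0.0, -0.2]
opening: 0.0003
gripper_force: 0.0
```

```bash
python3 -c "
from h import *
studs()"
```

```text
wrist [256.  74.] 1544 [0.429  0.1952 0.0748]
wrist [120. 139.] 1201 [0.4711 0.0947 0.0678]
wrist [321. 215.] 921 [0.5288 0.2374 0.0666]
wrist [194. 268.] 793 [0.5712 0.1373 0.0742]
top [241. 194.] 130 [0.5734 0.1354 0.0738]
top [227. 230.] 146 [0.4955 0.1677 0.0566]
top [260. 241.] 128 [0.4721 0.0931 0.0673]
top [212. 260.] 133 [0.4297 0.1941 0.0745]
```

>>> {"api": "arm_command", "payload": {"deltas": [{"claw": -1,"tx": -0.42,"ty": -1,"tz": 0,"rx": 0,"ry": 0,"rz": 0},{"claw": -1,"tx": -0.42,"ty": -1,"tz": 0,"rx": 0,"ry": 0,"rz": 0},{"claw": -1,"tx": -0.42,"ty": -1,"tz": 0,"rx": 0,"ry": 0,"rz": 0},{"claw": -1,"tx": -0.42,"ty": -1,"tz": 0,"rx": 0,"ry": 0,"rz": 0},{"claw": -1,"tx": -0.42,"ty": -1,"tz": 0,"rx": 0,"ry": 0,"rz": 0}]}}

```text
time: 11.4
tcp_pos: [0.57, 0.1375, 0.1077]
ee_rot: [3.141, -0.002, -3.141]
force: [-0.7, 1.0, 0.3]
opening: 0.0007
gripper_force: 0.0
```

>>> {"api": "arm_command", "payload": {"deltas": [{"claw": -1,"tx": 0,"ty": 0,"tz": 0.28,"rx": 0,"ry": 0,"rz": 0},{"claw": -1,"tx": 0,"ty": 0,"tz": 0.35,"rx": 0,"ry": 0,"rz": 0},{"claw": -1,"tx": 0,"ty": 0,"tz": 0.39,"rx": 0,"ry": 0,"rz": 0},{"claw": -1,"tx": 0,"ty": 0,"tz": 0.42,"rx": 0,"ry": 0,"rz": 0},{"claw": -1,"tx": 0,"ty": 0,"tz": 0.44,"rx": 0,"ry": 0,"rz": 0},{"claw": -1,"tx": 0,"ty": 0,"tz": 0.45,"rx": 0,"ry": 0,"rz": 0},{"claw": -1,"tx": 0,"ty": 0,"tz": 0.45,"rx": 0,"ry": 0,"rz": 0},{"claw": -1,"tx": 0,"ty": 0,"tz": 0.45,"rx": 0,"ry": 0,"rz": 0}]}}

```text
time: 12.2
tcp_pos: [0.5701, 0.1382, 0.0662]
ee_rot: [3.141, -0.002, -3.139]
force: [-13.8, -0.0, 20.0]
opening: 0.0005
gripper_force: 10.0
```

>>> {"api": "arm_command", "payload": {"deltas": [{"claw": -1,"tx": 0,"ty": 0,"tz": -0.45,"rx": 0,"ry": 0,"rz": 0},{"claw": -1,"tx": 0,"ty": 0,"tz": -0.45,"rx": 0,"ry": 0,"rz": 0},{"claw": -1,"tx": 0,"ty": 0,"tz": -0.45,"rx": 0,"ry": 0,"rz": 0}]}}

```text
time: 12.5
tcp_pos: [0.572, 0.138, 0.1108]
ee_rot: [3.141, 0.003, -3.139]
force: [-0.1, 0.5, -0.3]
opening: 0.0005
gripper_force: 0.0
```

>>> {"api": "arm_command", "payload": {"deltas": [{"claw": -1,"tx": 1,"ty": 0.4,"tz": 0,"rx": 0,"ry": 0,"rz": 0},{"claw": -1,"tx": 1,"ty": 0.4,"tz": 0,"rx": 0,"ry": 0,"rz": 0},{"claw": -1,"tx": 1,"ty": 0.4,"tz": 0,"rx": 0,"ry": 0,"rz": 0},{"claw": -1,"tx": 1,"ty": 0.4,"tz": 0,"rx": 0,"ry": 0,"rz": 0}]}}

```text
time: 12.9
tcp_pos: [0.4689, 0.1775, 0.1076]
ee_rot: [-3.141, -0.002, -3.138]
force: [-0.2, 1.1, 0.4]
opening: 0.0004
gripper_force: 0.0
```

>>> {"api": "arm_command", "payload": {"deltas": [{"claw": -1,"tx": 0.42,"ty": 0.18,"tz": 0,"rx": 0,"ry": 0,"rz": 0},{"claw": -1,"tx": 0.42,"ty": 0.18,"tz": 0,"rx": 0,"ry": 0,"rz": 0},{"claw": -1,"tx": 0.42,"ty": 0.18,"tz": 0,"rx": 0,"ry": 0,"rz": 0},{"claw": -1,"tx": 0.42,"ty": 0.18,"tz": 0,"rx": 0,"ry": 0,"rz": 0}]}}

```text
time: 13.3
tcp_pos: [0.4306, 0.1946, 0.1093]
ee_rot: [3.141, 0.002, -3.141]
force: [-0.4, -0.6, -0.1]
opening: 0.0004
gripper_force: 0.0
```

```bash
python3 -c "
from h import *
print(get_state()['tcp_pos']);studs()"
```

```text
[0.43056638 0.1946203  0.10925768]
wrist [321. 216.] 900 [0.4268 0.1948 0.0749]
wrist [196. 264.] 779 [0.4705 0.0944 0.068 ]
top [241. 194.] 124 [0.5735 0.1354 0.0664]
top [226. 231.] 122 [0.4937 0.168  0.0568]
top [260. 241.] 128 [0.4721 0.0931 0.0671]
```

>>> {"api": "arm_command", "payload": {"deltas": [{"claw": -1,"tx": 0,"ty": 0,"tz": 0.28,"rx": 0,"ry": 0,"rz": 0},{"claw": -1,"tx": 0,"ty": 0,"tz": 0.35,"rx": 0,"ry": 0,"rz": 0},{"claw": -1,"tx": 0,"ty": 0,"tz": 0.39,"rx": 0,"ry": 0,"rz": 0},{"claw": -1,"tx": 0,"ty": 0,"tz": 0.42,"rx": 0,"ry": 0,"rz": 0},{"claw": -1,"tx": 0,"ty": 0,"tz": 0.44,"rx": 0,"ry": 0,"rz": 0},{"claw": -1,"tx": 0,"ty": 0,"tz": 0.46,"rx": 0,"ry": 0,"rz": 0},{"claw": -1,"tx": 0,"ty": 0,"tz": 0.46,"rx": 0,"ry": 0,"rz": 0},{"claw": -1,"tx": 0,"ty": 0,"tz": 0.46,"rx": 0,"ry": 0,"rz": 0}]}}

```text
time: 14.2
tcp_pos: [0.4292, 0.1942, 0.0661]
ee_rot: [-3.14, -0.001, -3.141]
force: [-17.0, -8.6, 33.1]
opening: 0.0005
gripper_force: 16.4
```

>>> {"api": "arm_command", "payload": {"deltas": [{"claw": -1,"tx": 0,"ty": 0,"tz": -0.46,"rx": 0,"ry": 0,"rz": 0},{"claw": -1,"tx": 0,"ty": 0,"tz": -0.46,"rx": 0,"ry": 0,"rz": 0},{"claw": -1,"tx": 0,"ty": 0,"tz": -0.46,"rx": 0,"ry": 0,"rz": 0}]}}

```text
time: 14.5
tcp_pos: [0.4305, 0.1951, 0.1107]
ee_rot: [3.141, 0.003, -3.141]
force: [-0.4, 0.2, -0.9]
opening: 0.0007
gripper_force: 0.0
```

>>> {"api": "arm_command", "payload": {"deltas": [{"claw": -1,"tx": -0.42,"ty": -1,"tz": 0,"rx": 0,"ry": 0,"rz": 0},{"claw": -1,"tx": -0.42,"ty": -1,"tz": 0,"rx": 0,"ry": 0,"rz": 0},{"claw": -1,"tx": -0.42,"ty": -1,"tz": 0,"rx": 0,"ry": 0,"rz": 0},{"claw": -1,"tx": -0.42,"ty": -1,"tz": 0,"rx": 0,"ry": 0,"rz": 0},{"claw": -1,"tx": -0.42,"ty": -1,"tz": 0,"rx": 0,"ry": 0,"rz": 0}]}}

```text
time: 15.0
tcp_pos: [0.4702, 0.0953, 0.1079]
ee_rot: [3.141, -0.002, -3.141]
force: [-0.5, -0.1, 1.0]
opening: 0.0007
gripper_force: 0.0
```

>>> {"api": "arm_command", "payload": {"deltas": [{"claw": -1,"tx": 0,"ty": 0,"tz": 0.35,"rx": 0,"ry": 0,"rz": 0},{"claw": -1,"tx": 0,"ty": 0,"tz": 0.39,"rx": 0,"ry": 0,"rz": 0},{"claw": -1,"tx": 0,"ty": 0,"tz": 0.42,"rx": 0,"ry": 0,"rz": 0},{"claw": -1,"tx": 0,"ty": 0,"tz": 0.44,"rx": 0,"ry": 0,"rz": 0},{"claw": -1,"tx": 0,"ty": 0,"tz": 0.46,"rx": 0,"ry": 0,"rz": 0},{"claw": -1,"tx": 0,"ty": 0,"tz": 0.46,"rx": 0,"ry": 0,"rz": 0},{"claw": -1,"tx": 0,"ty": 0,"tz": 0.46,"rx": 0,"ry": 0,"rz": 0}]}}

```text
time: 15.7
tcp_pos: [0.4693, 0.096, 0.0661]
ee_rot: [3.141, -0.004, -3.139]
force: [-23.6, -1.5, 35.7]
opening: 0.0006
gripper_force: 17.6
```

>>> {"api": "arm_command", "payload": {"deltas": [{"claw": -1,"tx": 0,"ty": 0,"tz": -0.9,"rx": 0,"ry": 0,"rz": 0},{"claw": -1,"tx": 0,"ty": 0,"tz": -0.9,"rx": 0,"ry": 0,"rz": 0},{"claw": -1,"tx": 0,"ty": 0,"tz": -0.9,"rx": 0,"ry": 0,"rz": 0},{"claw": -1,"tx": 0,"ty": 0,"tz": -0.9,"rx": 0,"ry": 0,"rz": 0}]}}

```text
time: 16.1
tcp_pos: [0.472, 0.0956, 0.1547]
ee_rot: [3.141, 0.004, -3.139]
force: [-0.4, -0.4, -0.7]
opening: 0.0003
gripper_force: 0.0
```

>>> {"api": "arm_command", "payload": {"deltas": [{"claw": -1,"tx": 1,"ty": 0,"tz": 0,"rx": 0,"ry": 0,"rz": 0},{"claw": -1,"tx": 1,"ty": 0,"tz": 0,"rx": 0,"ry": 0,"rz": 0},{"claw": -1,"tx": 1,"ty": 0,"tz": 0,"rx": 0,"ry": 0,"rz": 0},{"claw": -1,"tx": 1,"ty": 0,"tz": 0,"rx": 0,"ry": 0,"rz": 0}]}}

```text
time: 16.5
tcp_pos: [0.3697, 0.095, 0.1516]
ee_rot: [-3.142, -0.0, -3.139]
force: [-0.4, 0.5, -0.1]
opening: 0.0006
gripper_force: 0.0
```

```bash
python3 -c "
from h import *
p=studs();cv2.imwrite('pics/e.png',cv2.resize(p[150:300,140:340],None,fx=3,fy=3))"
```

```text
wrist [424. 258.] 549 [0.4276 0.1947 0.0665]
wrist [453. 343.] 386 [0.528  0.2364 0.0669]
top [241. 194.] 122 [0.5734 0.1356 0.0659]
top [194. 214.] 121 [0.531  0.2365 0.0667]
top [260. 241.] 126 [0.4719 0.0931 0.0661]
top [213. 259.] 87 [0.4337 0.1946 0.0663]
```

View pics/e.png

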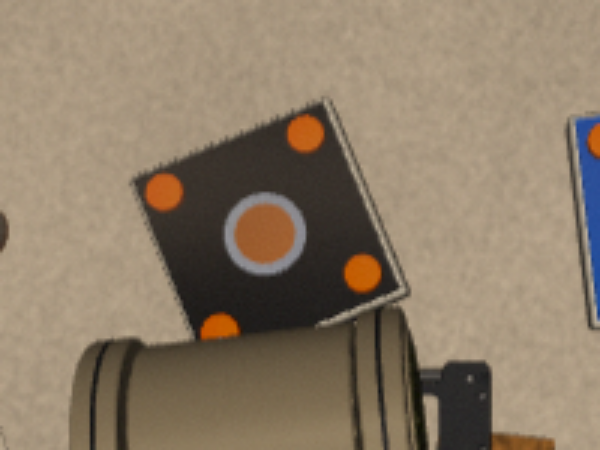

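The picture shows all four studs down, in the crop at about (305,133), (164,192), (362,272) and (219,328). They all read 0.066–0.067 m, the cover is flush, and the arm is clear.

```bash
python3 -c "
from plant import *
print(hand_in())"
```

```text
the job is handed in; nothing more can be done
None
```

I pushed all four studs half way and then fully home in cross order, and handed the job in after about 16.5 s. At the last look all four tops read 66–67 mm and the black cover looked flush; `hand_in()` returned no verdict.

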